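# Make up two spare-part kits for the edge bander

### The arm

A 7-joint arm with a two-finger parallel gripper is mounted at the origin on the work surface. World frame = base frame: x ahead of the robot, y to its left, z up, the work surface at z = 0. Lengths are in m, angles in rad, forces in N, time in s.
With the tool pointing down it reaches from about 0.425 to 0.95 m from the base axis. Payload 16.7 kg.
Tool frame: the origin (TCP) lies on the centre line of the jaws, within the pads' length; the fingertips stand 22 mm ahead of it and the grasp point (between the pads) lies 3 mm ahead of it; y points along the fingers, x is the direction in which the jaws open and shut, and the axes are right-handed (so a half turn about y gives the same grasp; the last joint's range is limited). The gripper opens to 94 mm and grips with 3 to 60 N. Pads are 16 mm wide; open, the fingers measure 119 mm over their backs; the gripper's body (75 mm by 177 mm) begins 78 mm behind the grasp point.
Start: joints at [1.054, 0.426, 0.074, 1.606, -0.034, 1.111, -0.067], TCP at [0.242, -0.63, 0.227] pointing down, gripper open.
Joint ranges: [-2.85, 2.85], [-0.5, 2.14], [-1.23, 1.37], [0.21, 2.46], [-1.02, 4.16], [0.16, 2.05], [-2.73, 2.73]. Speed limits (rad/s): [1.89, 1.89, 2.39, 2.39, 3.01, 3.01, 3.01].

### API

Orientations are given as a unit quaternion [w, x, y, z].
In Python, from station import robot gives the robot as it stands.
- The arm moves only by the shell command python3 -m jog 'ROWS' [FORCE]. ROWS is JSON, a list of rows, each a list of 5 numbers: the shift along the tool's x, y, z in units of 25 mm (1.0 is 25 mm), then the turn about the tool's y in units of 8 degrees (1.0 is 8 degrees), then the gripper's target within -1 to 1 (shut at 1, half-way at 0, fully open at -1). In form: [[dx, dy, dz, turn, fingers], ...]. A call has 1 to 20 rows; each row shifts and turns the pose as measured when the row begins, along the tool's axes as they then stand; what a row does not reach is not made up. A row lasts 1/10 s, in which the tool goes at most 50 mm and 8.59 degrees, less where a joint would pass 70% of its speed; a pose out of reach is approached as far as the arm can. A call is refused whole if a number of a shift passes 1 or a number of a turn 1, either way. A call with a gripper value outside its range is refused whole. The fingers move at their own pace and stop on an object; FORCE is the grip in N (left out, the last holds). Time passes only in rows, so rows that do not move let the fingers close. It gives the time, the measured TCP pose, the force and the opening at its end, in the units of the state.
- robot.get_state(): the state, without advancing time (a new reading comes with each control period).
- robot.capture(name): name is "scene" or "top" or "wrist"; returns a dict with "pixels" (480x640x3 uint8, red, green, blue), "range_z" (480x640 float32, m along the optical axis (not along the pixel's ray), 0 where there is no reading), "K" (3x3 intrinsics, pixels), "world_from_camera" (4x4, takes a point from camera to world coordinates). Camera axes: x right, y down, z forward; pixel columns grow to the right and rows downward; lengths in m; the calibration is good to about 2 mm. The wrist camera is an equidistant fisheye: a pixel r from the principal point sees the ray r / f radians off the axis. A picture is of the moment at which its call begins.
- robot.sign_off(): hands the job in, once; it reports no verdict.
The state is a dict: "time_s": time; "joint_positions": joint angles; "qvel": joint speeds; "effort": joint torques, N m; "eef_pos": TCP position; "tcp_rot": TCP orientation; "contact_force": force on the tool from outside, world axes, zero at the start; "wrist_torque": the same for the moment, N m; "grip_width": finger opening in m.
Only numpy, scipy, OpenCV 4.12 (cv2) and the standard library are available. Lean on these libraries where they do the work, as an engineer would, in place of code of your own. Each camera call takes 0.05 s, during which the arm holds its last target.

### The job

Make up the two spare-part kits for the edge-banding machine: the large steel roller and the black fluted handle go in the orange tray, the small steel roller and the blue stop in the white tray. In each tray stand the roller on the half with the black rubber pad and the other part on the bare half, all upright and set down, not dropped. Leave the brass coupling, the pressure gauge and the spanner where they are, and let go of everything at the end.

Things in the scene. Friction and masses are not known exactly. Their poses are not given: they have to be found in the camera images.
- roller_large_mid (a point): large steel press roller, a bright steel cylinder 58 mm in diameter and 64 mm tall with a small black bolt in its top, about 0.4 to 0.75 kg. Stands upright and loose on the bench at the start; this point is on its axis, half-way up (32 mm above its foot); z is its axis, up
- roller_small_mid (a point): small steel press roller, a bright steel cylinder 38 mm in diameter and 64 mm tall with a small black bolt in its top, about 0.2 to 0.4 kg. Stands upright and loose on the bench at the start; this point is on its axis, half-way up (32 mm above its foot); z is its axis, up
- handle_mid (a point): black plastic fluted clamp handle, round, 36 mm in diameter (foot 38 mm), 64 mm tall, about 0.1 kg. Stands upright and loose on the bench at the start; this point is on its axis, half-way up (32 mm above its foot); z is its axis, up
- stop_mid (a point): blue stop, a round blue plastic post 32 mm in diameter on a steel foot 38 mm in diameter and 8 mm high, 64 mm tall in all, about 0.1 kg. Stands upright and loose on the bench at the start; this point is on its axis, half-way up (32 mm above its foot); z is its axis, up
- coupling_mid (a point): brass coupling, 64 mm tall, at most 36 mm wide, with a hexagon round its middle: belongs to neither kit and stays where it is. Stands upright and loose on the bench at the start; this point is on its axis, half-way up (32 mm above its foot); z is its axis, up
- tray_orange: kit tray, orange, 196 x 104 mm, fixed to the bench, at any yaw. Origin: centre of its underside; x along its length, y across, z up. Thin walls (4 mm) rise to 12 mm above the bench; a 4 mm cross wall at x = 0 parts it into two halves, each 92 mm (x) by 96 mm (y) inside. The half on +x, centre at x = +48 mm, y = 0, is lined with a black rubber pad whose top is 6 mm above the bench; the half on -x, centre at x = -48 mm, has the bare orange floor, 4 mm above the bench
- tray_white: kit tray, white, 196 x 104 mm, fixed to the bench, at any yaw. Origin: centre of its underside; x along its length, y across, z up. Thin walls (4 mm) rise to 12 mm above the bench; a 4 mm cross wall at x = 0 parts it into two halves, each 92 mm (x) by 96 mm (y) inside. The half on +x, centre at x = +48 mm, y = 0, is lined with a black rubber pad whose top is 6 mm above the bench; the half on -x, centre at x = -48 mm, has the bare white floor, 4 mm above the bench
- gauge: bystander: pressure gauge lying face up, black, white dial, 62 mm in diameter, 28 mm high, brass stem sticking out 55 mm along its +x; origin at the centre of its underside; not to be moved
- spanner: bystander: steel spanner lying flat along its x axis, about 160 mm long, about 10 mm high; origin at the middle of its underside; not to be moved
Things that resemble listed ones, but are neither listed nor needed, are in the scene too. Leave any red look-alike of the part that bears roller_large_mid alone.

How it is judged:
By the outcome, as a careful person would: the job done as asked, in the order asked, and still so for the second after the job is handed in, with the robot touching nothing.
It also fails if it takes over 99 s, if anything falls off the work surface, if the arm or the gripper's body presses on something with over 40 N, if the wrist force passes 120 N, or if a joint passes its speed limit or range.

## Working session

There is one attempt and no reset: what is moved stays moved. The work goes in short steps, Python scripts to look and compute and a shell command to move; the robot and the scene stay as the last step left them, time stands still between calls to the robot, and variables do not carry over. Pictures are saved under pics/ and viewed, and the job is handed in when it is done.

```bash
ls; mkdir -p pics; cat > snap.py <<'E'
import numpy as np, cv2, sys
from station import robot
def snap(name,fn):
    c=robot.capture(name)
    cv2.imwrite('pics/'+fn+'.png',cv2.cvtColor(c['pixels'],cv2.COLOR_RGB2BGR))
    np.savez('pics/'+fn+'.npz',**c)
    return c
E
python3 - <<'E'
from snap import *
for n in ['scene','top']:
    c=snap(n,n+'0'); print(n,c['K'].tolist(),np.round(c['world_from_camera'],3).tolist())
s=robot.get_state();print(s)
E
```

```text
pics
scene [[547.2269007849065, 0.0, 320.94546171047], [0.0, 547.2269007849065, 233.68817589719822], [0.0, 0.0, 1.0]] [[0.57, 0.441, -0.694, 1.314], [0.822, -0.315, 0.475, -0.525], [-0.01, -0.84, -0.542, 0.641], [0.0, 0.0, 0.0, 1.0]]
top [[460.8362599916424, 0.0, 314.62134804851354], [0.0, 460.8362599916424, 237.95498266599148], [0.0, 0.0, 1.0]] [[0.026, -0.977, 0.212, 0.377], [-1.0, -0.026, 0.004, -0.005], [0.001, -0.212, -0.977, 0.981], [0.0, 0.0, 0.0, 1.0]]
{'time_s': 0.1, 'joint_positions': array([ 1.05450029,  0.42662076,  0.07386755,  1.60655084, -0.03408694,
        1.11077876, -0.06709253]), 'qvel': array([ 0.00019754, -0.00043576,  0.00021882, -0.00103111,  0.0005277 ,
       -0.0019001 , -0.00173231]), 'effort': array([ 7.91625702e-03, -9.37468457e+01,  3.67625624e+00, -4.55052423e+01,
       -4.85180737e-02,  1.66328967e-02,  6.83221970e-05]), 'eef_pos': array([ 0.24190457, -0.62977117,  0.22687508]), 'tcp_rot': array([ 0.58298679, -0.58260161,  0.40077539, -0.40010106]), 'contact_force': array([-1.26220225,  0.17897765, -0.66261668]), 'wrist_torque': array([-0.04145889,  0.00863186,  0.03733328]), 'grip_width': 0.09408121165657901}
```

View pics/scene0.png

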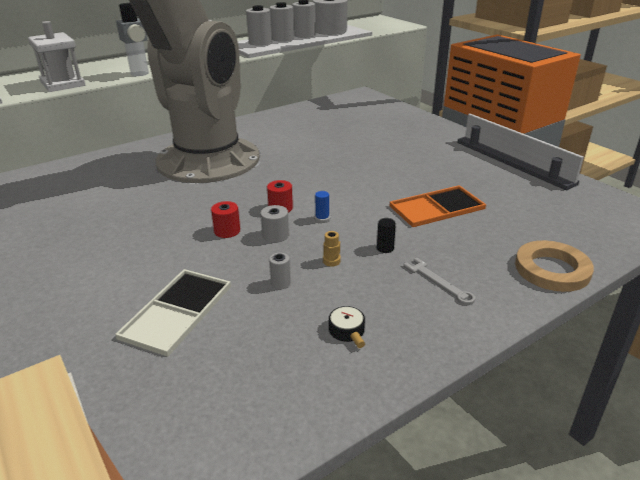

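View pics/top0.png

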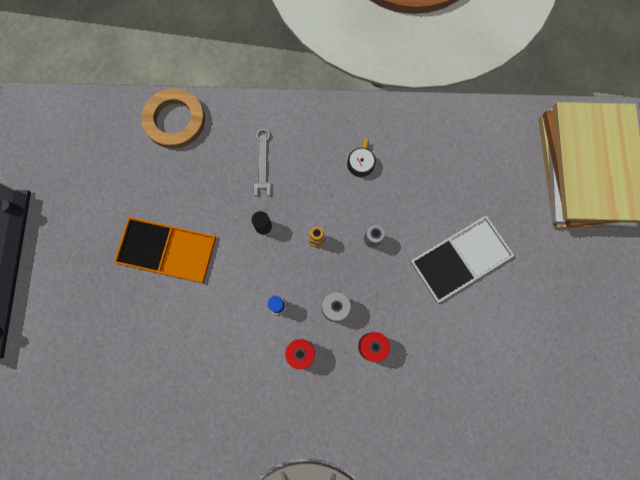

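```bash
python3 - <<'E'
from scipy.spatial.transform import Rotation as R
import numpy as np
w,x,y,z=[ 0.58298679, -0.58260161,  0.40077539, -0.40010106]
print(R.from_quat([x,y,z,w]).as_matrix().round(4))
E
```

```text
[[ 3.586e-01 -5.000e-04  9.335e-01]
 [-9.335e-01  1.000e-03  3.586e-01]
 [-1.100e-03 -1.000e+00 -1.000e-04]]
```

```bash
cat > meas.py <<'E'
import numpy as np, cv2
def world(c):
    K=c['K'];d=c['range_z'];v,u=np.mgrid[0:480,0:640]
    P=np.stack([(u-K[0,2])/K[0,0]*d,(v-K[1,2])/K[1,1]*d,d],-1)
    T=c['world_from_camera'];W=P@T[:3,:3].T+T[:3,3];W[d==0]=np.nan
    return W
def tops(c,lo=0.055,hi=0.075):
    W=world(c);m=((W[...,2]>lo)&(W[...,2]<hi)&(W[...,0]>.2)&(W[...,0]<.95)&(abs(W[...,1])<.5)).astype(np.uint8)
    n,l,st,ce=cv2.connectedComponentsWithStats(m)
    for i in range(1,n):
        if st[i,4]<25: continue
        P=W[l==i]; (cx,cy),r=cv2.minEnclosingCircle(P[:,:2].astype(np.float32))
        print('px',ce[i].round(),'n',st[i,4],'mean',P.mean(0).round(4),'circ',round(cx,4),round(cy,4),'r',round(r,4),'col',c['pixels'][l==i].mean(0).round())
def tray(c,name):
    W=world(c);hsv=cv2.cvtColor(c['pixels'],cv2.COLOR_RGB2HSV)
    x0,y0,x1,y1={'orange':(90,190,240,310),'white':(390,190,540,330)}[name]
    m=(W[...,2]>0.003)&(W[...,2]<0.05); b=np.zeros_like(m);b[y0:y1,x0:x1]=1
    if name=='orange': col=((hsv[...,0]<20)&(hsv[...,1]>150)&(hsv[...,2]>120))
    else: col=((hsv[...,1]<60)&(hsv[...,2]>170))
    dark=hsv[...,2]<50
    m1=(col|dark)&b&m
    n,l,st,ce=cv2.connectedComponentsWithStats((m1).astype(np.uint8)); i=1+np.argmax(st[1:,4])
    P=W[l==i]; q=P[P[:,2]>.008]
    r=cv2.minAreaRect((P[:,:2]*1000).astype(np.float32)); print(name,r)
    pad=W[(l==i)&dark]; bare=W[(l==i)&col]
    print('pad',np.nanmean(pad,0).round(4),'all',P.mean(0).round(4))
    rp=cv2.minAreaRect((pad[:,:2]*1000).astype(np.float32)); print('padrect',rp)
E
python3 - <<'E'
from meas import *
c=np.load('pics/top0.npz'); tops(c)
tray(c,'orange');tray(c,'white')
W=world(c)
for u,v in [(361,160),(262,160),(263,189),(264,135),(368,142)]: print(u,v,W[v,u].round(3))
E
```

```text
px [260. 219.] n 231 mean [0.6133 0.1131 0.0622] circ 0.6133 0.1135 r 0.0186 col [35. 34. 36.]
px [375. 233.] n 252 mean [ 0.5904 -0.1243  0.0598] circ 0.591 -0.1248 r 0.019 col [110. 108. 112.]
px [316. 233.] n 146 mean [ 0.5872 -0.0038  0.0626] circ 0.5877 -0.0041 r 0.0139 col [129. 101.  49.]
px [336. 305.] n 656 mean [ 0.4408 -0.0469  0.0595] circ 0.4411 -0.047 r 0.0288 col [133. 131. 134.]
px [275. 303.] n 205 mean [0.4418 0.0744 0.0627] circ 0.4423 0.0744 r 0.016 col [ 37.  84. 176.]
px [375. 346.] n 695 mean [ 0.3638 -0.1238  0.0596] circ 0.3638 -0.1243 r 0.0289 col [159.  32.  32.]
px [299. 353.] n 697 mean [0.3466 0.0227 0.0593] circ 0.3467 0.0228 r 0.0288 col [160.  34.  35.]
orange ((554.81005859375, 321.3825988769531), (198.1405792236328, 104.0453109741211), 78.84687042236328)
pad [0.564  0.3693 0.0052] all [0.5568 0.3321 0.006 ]
padrect ((564.8097534179688, 369.03167724609375), (90.35819244384766, 93.07933044433594), 78.77251434326172)
white ((526.3062744140625, -277.23321533203125), (92.88441467285156, 87.87017822265625), 32.24745559692383)
pad [ 0.5263 -0.2771  0.0054] all [ 0.5263 -0.2771  0.0054]
padrect ((526.3062744140625, -277.23321533203125), (92.88441467285156, 87.87017822265625), 32.24745559692383)
361 160 [ 0.762 -0.098  0.025]
262 160 [0.764 0.122 0.006]
263 189 [0.698 0.117 0.001]
264 135 [0.824 0.121 0.006]
368 142 [ 0.809 -0.115  0.016]
```

```bash
python3 -m jog '[[-0.9,0,0.75,0,-1],[-0.9,0,0.75,0,-1],[-0.9,0,0.75,0,-1],[-0.9,0,0.75,0,-1],[-0.9,0,0.75,0,-1]]' 40
cat > goto.py <<'E'
import sys,numpy as np
from station import robot
from scipy.spatial.transform import Rotation as R
def rot(s): w,x,y,z=s['tcp_rot']; return R.from_quat([x,y,z,w]).as_matrix()
s=robot.get_state();M=rot(s);t=[float(a) for a in sys.argv[1:4]]
d=M.T@(np.array(t)-s['eef_pos'])/.025
print('t',round(s['time_s'],2),'p',s['eef_pos'].round(4),'F',s['contact_force'].round(1),'w',round(s['grip_width'],4),'q',s['joint_positions'].round(2))
print('units tool',d.round(2),'yerr',(M[:,1]).round(3),'x',M[:,0].round(3))
E
python3 goto.py .441 -.047 .16
```

```text
time_s: 0.6
eef_pos: [0.2875, -0.4887, 0.2241]
tcp_rot: [0.582, -0.582, 0.404, -0.4]
contact_force: [-0.2, 0.7, 0.2]
grip_width: 0.0941
t 0.6 p [ 0.2875 -0.4887  0.2241] F [-0.2  0.7  0.2] w 0.0941 q [ 0.9   0.26  0.03  1.85 -0.01  1.04 -0.28]
units tool [-14.34   2.6   12.  ] yerr [-0.004  0.003 -1.   ] x [ 0.354 -0.935 -0.004]
```

```bash
python3 - <<'E'
from meas import *
c=np.load('pics/top0.npz')
W=world(c);p=c['pixels'].astype(int)
m=(W[...,2]>.002)&(W[...,2]<.02)&(p.min(-1)>140);b=np.zeros_like(m);b[200:310,400:530]=1
n,l,st,ce=cv2.connectedComponentsWithStats((m&b).astype(np.uint8));i=1+np.argmax(st[1:,4]);P=W[l==i]
print(st[i],cv2.minAreaRect((P[:,:2]*1000).astype(np.float32)))
E
```

```text
[ 411  216  103   86 1857] ((553.8478393554688, -318.1513977050781), (104.20935821533203, 200.71148681640625), 32.303871154785156)
```

```bash
python3 -m jog '[[-0.9,0.1,0.75,0,-1],[-0.9,0.1,0.75,0,-1],[-0.9,0.1,0.75,0,-1],[-0.9,0.1,0.75,0,-1],[-0.9,0.1,0.75,0,-1],[-0.9,0.1,0.75,0,-1],[-0.9,0.1,0.75,0,-1],[-0.9,0.1,0.75,0,-1],[-0.9,0.2,0.75,0,-1],[-0.9,0.2,0.75,0,-1],[-0.9,0.2,0.75,0,-1],[-0.9,0.2,0.75,0,-1],[-0.9,0.2,0.75,0,-1],[-0.9,0.2,0.75,0,-1],[-0.9,0.2,0.75,0,-1]]' 
python3 goto.py .441 -.047 .125
```

```text
time_s: 2.1
eef_pos: [0.4325, -0.0547, 0.1669]
tcp_rot: [-0.581, 0.582, -0.405, 0.4]
contact_force: [0.7, -0.0, -0.4]
grip_width: 0.0937
t 2.1 p [ 0.4325 -0.0547  0.1669] F [ 0.7 -0.  -0.4] w 0.0937 q [ 0.32  0.13 -0.36  2.16  0.06  0.87 -1.29]
units tool [-0.16  1.67  0.43] yerr [-0.006  0.004 -1.   ] x [ 0.353 -0.936 -0.005]
```

```bash
python3 -m jog '[[-0.16,0.6,0.43,0,-1],[0,0.6,0,0,-1],[0,0.5,0,0,-1],[0,0,0,0,-1]]' ; python3 goto.py .441 -.047 .045; python3 - <<'E'
from snap import *
c=snap('wrist','w0');print(c['K'].tolist(),c['world_from_camera'].round(3).tolist())
c=snap('top','top1')
E
```

```text
time_s: 2.5
eef_pos: [0.4419, -0.0418, 0.1224]
tcp_rot: [0.583, -0.583, 0.403, -0.398]
contact_force: [0.3, -0.5, 0.0]
grip_width: 0.0942
t 2.5 p [ 0.4419 -0.0418  0.1224] F [ 0.3 -0.5  0. ] w 0.0942 q [ 0.29  0.21 -0.37  2.18  0.1   0.77 -1.35]
units tool [ 0.2  3.1 -0.1] yerr [-0.006  0.005 -1.   ] x [ 0.359 -0.933 -0.007]
[[371.64829954431775, 0.0, 314.8354531519993], [0.0, 371.64829954431775, 236.83869534290753], [0.0, 0.0, 1.0]] [[0.358, -0.908, -0.217, 0.503], [-0.934, -0.35, -0.075, -0.019], [-0.008, 0.23, -0.973, 0.279], [0.0, 0.0, 0.0, 1.0]]
```

View pics/w0.png

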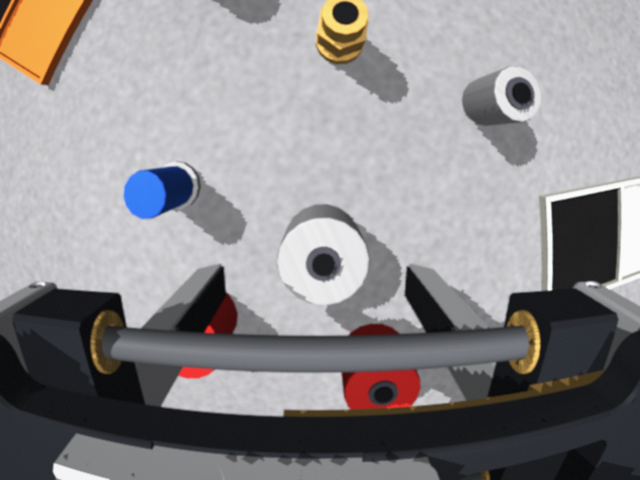

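View pics/top1.png

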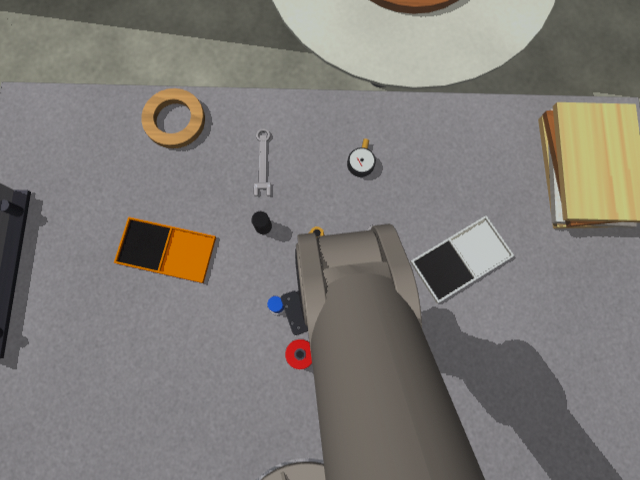

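```bash
python3 -m jog '[[0.2,0.4,-0.1,0,-1],[0,0.6,0,0,-1],[0,0.6,0,0,-1],[0,0.6,0,0,-1],[0,0.5,0,0,-1],[0,0.2,0,0,-1],[0,0,0,0,-1]]' ; python3 goto.py .441 -.047 .045
```

```text
time_s: 3.3
eef_pos: [0.4435, -0.0516, 0.05]
tcp_rot: [0.583, -0.581, 0.402, -0.402]
contact_force: [0.3, 0.3, -0.2]
grip_width: 0.0943
t 3.3 p [ 0.4435 -0.0516  0.05  ] F [ 0.3  0.3 -0.2] w 0.0943 q [ 0.26  0.34 -0.33  2.23  0.19  0.59 -1.42]
units tool [-0.21  0.2  -0.03] yerr [ 0.002  0.003 -1.   ] x [ 0.355 -0.935 -0.002]
```

```bash
python3 -m jog '[[-0.2,0.2,-0.03,0,-1],[0,0,0,0,-1],[0,0,0,0,1],[0,0,0,0,1],[0,0,0,0,1],[0,0,0,0,1],[0,0,0,0,1],[0,0,0,0,1]]' 40; python3 goto.py .441 -.047 .045
```

```text
time_s: 4.1
eef_pos: [0.442, -0.0472, 0.0467]
tcp_rot: [0.584, -0.58, 0.401, -0.403]
contact_force: [0.5, -0.5, -3.0]
grip_width: 0.0571
t 4.1 p [ 0.442  -0.0472  0.0467] F [ 0.5 -0.5 -3. ] w 0.0571 q [ 0.25  0.34 -0.33  2.24  0.2   0.58 -1.43]
units tool [-0.02  0.07 -0.04] yerr [ 0.005  0.002 -1.   ] x [ 0.355 -0.935 -0.   ]
```

```bash
python3 -m jog '[[0,-0.3,0,0,1],[0,-0.6,0,0,1],[0,-0.8,0,0,1],[0,-0.8,0,0,1],[0,-0.6,0,0,1],[0,-0.3,0,0,1]]' 40; python3 goto.py .5645 .369 .13
```

```text
time_s: 4.7
eef_pos: [0.439, -0.0471, 0.1347]
tcp_rot: [0.583, -0.581, 0.402, -0.401]
contact_force: [0.5, 0.3, -4.1]
grip_width: 0.0574
t 4.7 p [ 0.439  -0.0471  0.1347] F [ 0.5  0.3 -4.1] w 0.0574 q [ 0.3   0.19 -0.37  2.18  0.09  0.79 -1.33]
units tool [-13.78   0.24  10.6 ] yerr [-0.001  0.003 -1.   ] x [ 0.355 -0.935 -0.003]
```

```bash
python3 -m jog '[[-0.4,0,0.3,0,1],[-0.8,0,0.6,0,1],[-0.9,0,0.7,0,1],[-0.9,0,0.7,0,1],[-0.9,0,0.7,0,1],[-0.9,0,0.7,0,1],[-0.9,0,0.7,0,1],[-0.9,0,0.7,0,1],[-0.9,0,0.7,0,1],[-0.9,0,0.7,0,1],[-0.9,0,0.7,0,1],[-0.9,0,0.7,0,1],[-0.9,0,0.7,0,1],[-0.9,0,0.7,0,1],[-0.9,0,0.7,0,1],[-0.5,0,0.4,0,1],[0,0,0,0,1],[0,0,0,0,1]]'; python3 goto.py .5645 .369 .06
```

```text
time_s: 6.5
eef_pos: [0.5564, 0.3866, 0.1202]
tcp_rot: [-0.578, 0.586, -0.407, 0.395]
contact_force: [-0.6, -0.3, -3.6]
grip_width: 0.0576
t 6.5 p [0.5564 0.3866 0.1202] F [-0.6 -0.3 -3.6] w 0.0576 q [-0.37  0.58 -0.45  1.65  0.27  0.99 -2.12]
units tool [0.79 2.4  0.1 ] yerr [-0.02  0.   -1.  ] x [ 0.357 -0.934 -0.007]
```

```bash
python3 -m jog '[[0.4,0.2,0.05,0,1],[0.4,0.5,0.05,0,1],[0,0.5,0,0,1],[0,0.5,0,0,1],[0,0.3,0,0,1],[0,0.1,0,0,1],[0,0,0,0,1],[0,0,0,0,1]]'; python3 goto.py .5645 .369 .053
```

```text
time_s: 7.3
eef_pos: [0.5647, 0.363, 0.0607]
tcp_rot: [-0.576, 0.587, -0.408, 0.396]
contact_force: [-0.4, 0.5, -4.9]
grip_width: 0.0575
t 7.3 p [0.5647 0.363  0.0607] F [-0.4  0.5 -4.9] w 0.0575 q [-0.36  0.64 -0.43  1.7   0.31  0.89 -2.12]
units tool [-0.23  0.31  0.08] yerr [-0.023 -0.003 -1.   ] x [ 0.353 -0.935 -0.005]
```

```bash
python3 -m jog '[[-0.2,0.1,0.1,0,1],[0,0.1,0,0,1],[0,0.05,0,0,1],[0,0,0,0,1],[0,0,0,0,1]]'; python3 goto.py .5645 .369 .053
```

```text
time_s: 7.8
eef_pos: [0.5655, 0.3704, 0.0553]
tcp_rot: [-0.577, 0.586, -0.407, 0.396]
contact_force: [0.1, -0.4, -4.2]
grip_width: 0.0575
t 7.8 p [0.5655 0.3704 0.0553] F [ 0.1 -0.4 -4.2] w 0.0575 q [-0.37  0.65 -0.42  1.69  0.31  0.89 -2.13]
units tool [ 0.04  0.09 -0.06] yerr [-0.021 -0.001 -1.   ] x [ 0.354 -0.935 -0.006]
```

```bash
python3 -m jog '[[0,0.05,0,0,1],[0,0.05,0,0,1],[0,0,0,0,1],[0,0,0,0,1]]'; python3 goto.py .5645 .369 .053
```

```text
time_s: 8.2
eef_pos: [0.5656, 0.3704, 0.0534]
tcp_rot: [-0.577, 0.586, -0.407, 0.396]
contact_force: [0.1, 0.1, -3.1]
grip_width: 0.0578
t 8.2 p [0.5656 0.3704 0.0534] F [ 0.1  0.1 -3.1] w 0.0578 q [-0.37  0.65 -0.42  1.69  0.31  0.88 -2.13]
units tool [ 0.04  0.02 -0.06] yerr [-0.02  -0.001 -1.   ] x [ 0.354 -0.935 -0.006]
```

Contact is starting (the load is coming off).

```bash
python3 -m jog '[[0,0.05,0,0,1],[0,0.03,0,0,1],[0,0,0,0,1],[0,0,0,0,1]]'; python3 goto.py .5645 .369 .053
```

```text
time_s: 8.6
eef_pos: [0.5658, 0.3704, 0.0534]
tcp_rot: [-0.577, 0.586, -0.407, 0.397]
contact_force: [0.1, -0.5, -4.9]
grip_width: 0.0577
t 8.6 p [0.5658 0.3704 0.0534] F [ 0.1 -0.5 -4.9] w 0.0577 q [-0.37  0.65 -0.42  1.69  0.31  0.88 -2.13]
units tool [ 0.04  0.02 -0.07] yerr [-0.019 -0.001 -1.   ] x [ 0.354 -0.935 -0.005]
```

```bash
python3 -m jog '[[0,0.1,0,0,1],[0,0.05,0,0,1],[0,0,0,0,1]]'; python3 goto.py .5645 .369 .053;  python3 -m jog '[[0,0,0,0,1]]'
```

```text
time_s: 8.9
eef_pos: [0.5661, 0.371, 0.0532]
tcp_rot: [-0.578, 0.586, -0.407, 0.397]
contact_force: [0.4, -0.5, -4.5]
grip_width: 0.0575
t 8.9 p [0.5661 0.371  0.0532] F [ 0.4 -0.5 -4.5] w 0.0575 q [-0.37  0.65 -0.42  1.69  0.32  0.88 -2.13]
units tool [ 0.05  0.01 -0.09] yerr [-0.017 -0.001 -1.   ] x [ 0.354 -0.935 -0.005]
time_s: 9.0
eef_pos: [0.5662, 0.371, 0.0531]
tcp_rot: [-0.578, 0.585, -0.407, 0.397]
contact_force: [-0.1, -0.1, -4.4]
grip_width: 0.0578
```

```bash
python3 -m jog '[[0,0.2,0,0,1],[0,0.2,0,0,1]]'; python3 goto.py .5645 .369 .053;  python3 -m jog '[[0,0,0,0,1]]'
```

```text
time_s: 9.2
eef_pos: [0.5688, 0.372, 0.0491]
tcp_rot: [-0.579, 0.584, -0.405, 0.399]
contact_force: [-10.8, -12.8, 57.7]
grip_width: 0.0573
t 9.2 p [0.5688 0.372  0.0491] F [-10.8 -12.8  57.7] w 0.0573 q [-0.37  0.66 -0.42  1.69  0.32  0.87 -2.14]
units tool [ 0.05 -0.16 -0.2 ] yerr [-0.011  0.    -1.   ] x [ 0.353 -0.936 -0.004]
time_s: 9.3
eef_pos: [0.5694, 0.3722, 0.0501]
tcp_rot: [-0.58, 0.583, -0.405, 0.399]
contact_force: [0.5, -0.3, -4.4]
grip_width: 0.0575
```

```bash
python3 -m jog '[[0,0.04,0,0,1],[0,0,0,0,1]]'; python3 -m jog '[[0,0.06,0,0,1]]';  python3 -m jog '[[0,0,0,0,1]]'
```

```text
time_s: 9.5
eef_pos: [0.5697, 0.3724, 0.0491]
tcp_rot: [-0.58, 0.583, -0.405, 0.399]
contact_force: [-2.3, -0.8, 4.8]
grip_width: 0.0577
time_s: 9.6
eef_pos: [0.5697, 0.3725, 0.0489]
tcp_rot: [-0.58, 0.583, -0.405, 0.4]
contact_force: [-13.9, -12.2, 46.5]
grip_width: 0.0575
time_s: 9.7
eef_pos: [0.5696, 0.3724, 0.0492]
tcp_rot: [-0.58, 0.583, -0.405, 0.4]
contact_force: [-0.5, -0.3, -3.9]
grip_width: 0.0573
```

```bash
python3 -m jog '[[0,0.02,0,0,1],[0,0,0,0,-0.4],[0,0,0,0,-0.6],[0,0,0,0,-1],[0,0,0,0,-1],[0,-0.3,0,0,-1],[0,-0.6,0,0,-1],[0,-0.9,0,0,-1],[0,-0.9,0,0,-1],[0,-0.5,0,0,-1],[0,0,0,0,-1]]'; python3 goto.py .6133 .1133 .125; python3 - <<'E'
from snap import *
c=snap('wrist','w1'); c=snap('top','top2'); from meas import *; tops(c)
E
```

```text
time_s: 10.8
eef_pos: [0.5704, 0.373, 0.1347]
tcp_rot: [-0.58, 0.583, -0.405, 0.399]
contact_force: [-1.0, 0.8, -1.1]
grip_width: 0.0939
t 10.8 p [0.5704 0.373  0.1347] F [-1.   0.8 -1.1] w 0.0939 q [-0.35  0.56 -0.45  1.64  0.27  1.01 -2.1 ]
units tool [10.32  0.35 -2.06] yerr [-0.009  0.002 -1.   ] x [ 0.353 -0.936 -0.005]
px [260. 219.] n 232 mean [0.6132 0.1128 0.0622] circ 0.613 0.1137 r 0.0186 col [39. 39. 41.]
px [375. 233.] n 257 mean [ 0.5903 -0.1246  0.0598] circ 0.5909 -0.1249 r 0.019 col [124. 122. 125.]
px [316. 232.] n 144 mean [ 0.5873 -0.004   0.0627] circ 0.588 -0.0042 r 0.0141 col [143. 112.  55.]
px [275. 303.] n 204 mean [0.4419 0.0744 0.0629] circ 0.4423 0.0742 r 0.0159 col [ 32.  63. 129.]
px [375. 346.] n 697 mean [ 0.3639 -0.1237  0.0595] circ 0.3639 -0.1238 r 0.0289 col [118.  31.  32.]
px [299. 353.] n 696 mean [0.3466 0.0227 0.0595] circ 0.3467 0.0227 r 0.0288 col [172.  37.  37.]
```

View pics/w1.png

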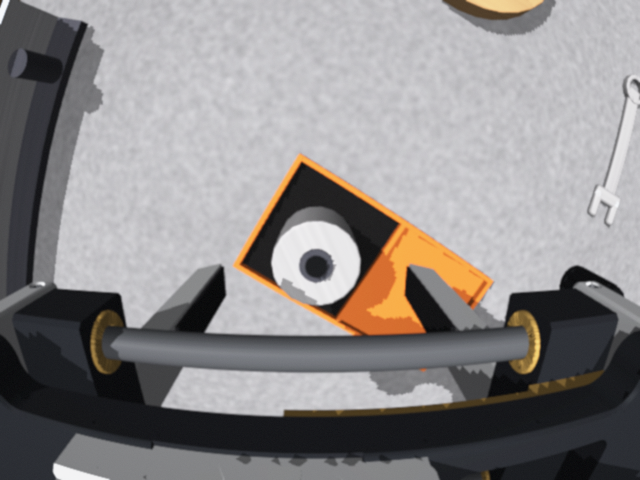

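```bash
python3 -m jog '[[0.4,0,-0.1,0,-1],[0.8,0,-0.2,0,-1],[0.9,0,-0.2,0,-1],[0.9,0,-0.2,0,-1],[0.9,0,-0.2,0,-1],[0.9,0,-0.2,0,-1],[0.9,0,-0.2,0,-1],[0.9,0,-0.2,0,-1],[0.9,0,-0.2,0,-1],[0.9,0,-0.2,0,-1],[0.9,0,-0.2,0,-1],[0.6,0,0,0,-1],[0,0,0,0,-1],[0,0,0,0,-1]]'; python3 goto.py .6133 .1133 .045
```

```text
time_s: 12.3
eef_pos: [0.6025, 0.0875, 0.1208]
tcp_rot: [-0.57, 0.588, -0.412, 0.4]
contact_force: [-0.9, -0.1, -0.1]
grip_width: 0.0943
t 12.3 p [0.6025 0.0875 0.1208] F [-0.9 -0.1 -0.1] w 0.0943 q [ 0.06  0.48 -0.41  1.81  0.23  0.93 -1.67]
units tool [-0.83  3.01  0.85] yerr [-0.028 -0.011 -1.   ] x [ 0.342 -0.94   0.001]
```

```bash
python3 -m jog '[[-0.4,0.1,0.4,0,-1],[-0.4,0.4,0.4,0,-1],[0,0.5,0,0,-1],[0,0.5,0,0,-1],[0,0.5,0,0,-1],[0,0.4,0,0,-1],[0,0.2,0,0,-1],[0,0,0,0,-1],[0,0,0,0,-1]]'; python3 goto.py .6133 .1133 .045
```

```text
time_s: 13.2
eef_pos: [0.611, 0.1188, 0.0471]
tcp_rot: [-0.571, 0.589, -0.411, 0.397]
contact_force: [0.6, -0.4, 0.4]
grip_width: 0.094
t 13.2 p [0.611  0.1188 0.0471] F [ 0.6 -0.4  0.4] w 0.094 q [-0.01  0.59 -0.39  1.81  0.29  0.82 -1.75]
units tool [0.24 0.08 0.01] yerr [-0.031 -0.01  -0.999] x [ 0.347 -0.938 -0.002]
```

```bash
python3 -m jog '[[0.24,0.08,0,0,-1],[0,0,0,0,-1],[0,0,0,0,1],[0,0,0,0,1],[0,0,0,0,1],[0,0,0,0,1],[0,0,0,0,1],[0,0,0,0,1],[0,0,0,0,1]]' 20; python3 goto.py .6133 .1133 .045
```

```text
time_s: 14.1
eef_pos: [0.6145, 0.1123, 0.047]
tcp_rot: [-0.572, 0.589, -0.41, 0.398]
contact_force: [-1.2, 0.7, 0.2]
grip_width: 0.0414
t 14.1 p [0.6145 0.1123 0.047 ] F [-1.2  0.7  0.2] w 0.0414 q [ 0.    0.59 -0.38  1.81  0.29  0.82 -1.74]
units tool [-0.05  0.08 -0.03] yerr [-0.028 -0.009 -1.   ] x [ 0.346 -0.938 -0.001]
```

```bash
python3 -m jog '[[0,0,0,0,1],[0,0,0,0,1],[0,0,0,0,1]]' 20; python3 -m jog '[[0,-0.3,0,0,1],[0,-0.6,0,0,1],[0,-0.8,0,0,1],[0,-0.7,0,0,1],[0,-0.3,0,0,1],[0,0,0,0,1]]'; python3 goto.py .5457 .274 .125
```

```text
time_s: 14.4
eef_pos: [0.6145, 0.1124, 0.047]
tcp_rot: [-0.572, 0.589, -0.41, 0.398]
contact_force: [0.2, 0.2, -0.0]
grip_width: 0.0359
time_s: 15.0
eef_pos: [0.6166, 0.1132, 0.1209]
tcp_rot: [-0.572, 0.588, -0.41, 0.398]
contact_force: [-1.3, -0.3, -1.5]
grip_width: 0.0354
t 15.0 p [0.6166 0.1132 0.1209] F [-1.3 -0.3 -1.5] w 0.0354 q [ 0.03  0.5  -0.41  1.77  0.24  0.95 -1.7 ]
units tool [-7.01 -0.14 -0.43] yerr [-0.028 -0.009 -1.   ] x [ 0.347 -0.938 -0.001]
```

```bash
python3 -m jog '[[-0.3,0,0,0,1],[-0.5,0,0,0,1],[-0.6,0,0,0,1],[-0.6,0,0,0,1],[-0.6,0,-0.1,0,1],[-0.6,0,-0.1,0,1],[-0.6,0,-0.1,0,1],[-0.6,0,-0.1,0,1],[-0.6,0,0,0,1],[-0.6,0,0,0,1],[-0.5,0,0,0,1],[-0.3,0,0,0,1],[0,0,0,0,1],[0,0,0,0,1]]'; python3 goto.py .5457 .274 .057
```

```text
time_s: 16.4
eef_pos: [0.543, 0.2752, 0.1192]
tcp_rot: [-0.572, 0.59, -0.41, 0.396]
contact_force: [2.1, 0.5, -1.6]
grip_width: 0.0355
t 16.4 p [0.543  0.2752 0.1192] F [ 2.1  0.5 -1.6] w 0.0355 q [-0.22  0.49 -0.46  1.81  0.25  0.94 -2.  ]
units tool [0.09 2.48 0.17] yerr [-0.031 -0.009 -0.999] x [ 0.35  -0.937 -0.002]
```

```bash
python3 -m jog '[[0.09,0.2,0.17,0,1],[0,0.4,0,0,1],[0,0.5,0,0,1],[0,0.5,0,0,1],[0,0.4,0,0,1],[0,0.2,0,0,1],[0,0,0,0,1],[0,0,0,0,1]]'; python3 goto.py .5457 .274 .051
```

```text
time_s: 17.2
eef_pos: [0.5467, 0.2707, 0.0572]
tcp_rot: [-0.57, 0.59, -0.411, 0.397]
contact_force: [0.0, 0.5, -1.3]
grip_width: 0.0357
t 17.2 p [0.5467 0.2707 0.0572] F [ 0.   0.5 -1.3] w 0.0357 q [-0.24  0.57 -0.43  1.84  0.29  0.83 -2.03]
units tool [-0.14  0.25  0.02] yerr [-0.033 -0.011 -0.999] x [ 0.347 -0.938 -0.001]
```

```bash
python3 -m jog '[[-0.14,0.08,0,0,1],[0,0.08,0,0,1],[0,0,0,0,1]]';python3 -m jog '[[0,0.05,0,0,1],[0,0,0,0,1]]';python3 -m jog '[[0,0.05,0,0,1],[0,0,0,0,1]]'
```

```text
time_s: 17.5
eef_pos: [0.5457, 0.2747, 0.0539]
tcp_rot: [-0.571, 0.59, -0.411, 0.397]
contact_force: [0.1, 0.2, -1.7]
grip_width: 0.0357
time_s: 17.7
eef_pos: [0.5458, 0.2749, 0.053]
tcp_rot: [-0.571, 0.59, -0.411, 0.397]
contact_force: [-0.4, 0.4, -0.7]
grip_width: 0.0361
time_s: 17.9
eef_pos: [0.5459, 0.2749, 0.0518]
tcp_rot: [-0.571, 0.589, -0.411, 0.397]
contact_force: [0.2, 0.0, -1.0]
grip_width: 0.0354
```

```bash
python3 -m jog '[[0,0.05,0,0,1]]';python3 -m jog '[[0,0.04,0,0,1]]';python3 -m jog '[[0,0,0,0,1]]'
```

```text
time_s: 18.0
eef_pos: [0.5461, 0.275, 0.0509]
tcp_rot: [-0.571, 0.589, -0.411, 0.397]
contact_force: [-5.6, -2.2, 27.8]
grip_width: 0.0354
time_s: 18.1
eef_pos: [0.5462, 0.275, 0.0509]
tcp_rot: [-0.571, 0.589, -0.411, 0.397]
contact_force: [-8.6, -4.4, 29.1]
grip_width: 0.0354
time_s: 18.2
eef_pos: [0.5463, 0.2752, 0.0513]
tcp_rot: [-0.571, 0.589, -0.411, 0.397]
contact_force: [-0.8, -0.1, -1.1]
grip_width: 0.0354
```

```bash
python3 -m jog '[[0,0.02,0,0,1],[0,0,0,0,0],[0,0,0,0,-0.2],[0,0,0,0,-0.4],[0,0,0,0,-0.5],[0,-0.3,0,0,-0.5],[0,-0.6,0,0,-0.5],[0,-0.9,0,0,-0.5],[0,-0.9,0,0,-0.5],[0,-0.5,0,0,-0.5],[0,0,0,0,-0.5]]'; python3 goto.py .4421 .0744 .13; python3 - <<'E'
from snap import *
c=snap('wrist','w2')
E
```

```text
time_s: 19.3
eef_pos: [0.5491, 0.2764, 0.1377]
tcp_rot: [-0.572, 0.589, -0.41, 0.397]
contact_force: [0.2, 1.2, -0.3]
grip_width: 0.0704
t 19.3 p [0.5491 0.2764 0.1377] F [ 0.2  1.2 -0.3] w 0.0704 q [-0.21  0.47 -0.46  1.78  0.24  0.97 -1.99]
units tool [ 6.09  0.5  -6.81] yerr [-0.029 -0.009 -1.   ] x [ 0.347 -0.938 -0.002]
```

View pics/w2.png

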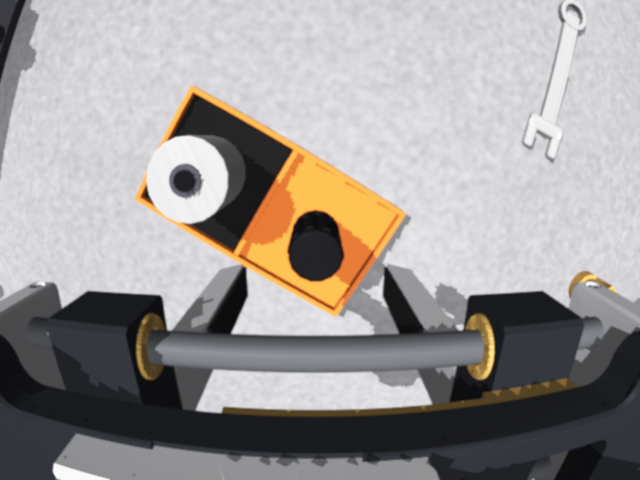

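```bash
python3 -m jog '[[0.3,0,-0.1,0,-1],[0.6,0,-0.2,0,-1],[0.8,0,-0.2,0,-1],[0.8,0,-0.2,0,-1],[0.8,0,-0.2,0,-1],[0.8,0,-0.2,0,-1],[0.8,0,-0.2,0,-1],[0.8,0,-0.2,0,-1],[0.8,0,-0.2,0,-1],[0.8,0,-0.2,0,-1],[0.8,0,-0.2,0,-1],[0.8,0,-0.2,0,-1],[0.8,0,-0.2,0,-1],[0.8,0,-0.2,0,-1],[0.8,0,-0.2,0,-1],[0.8,0,-0.2,0,-1],[0.7,0,-0.2,0,-1],[0.4,0,-0.1,0,-1],[0,0,0,0,-1]]'; python3 goto.py .591 -.1248 .045
```

```text
time_s: 21.25
eef_pos: [0.5679, -0.1034, 0.123]
tcp_rot: [-0.56, 0.594, -0.421, 0.395]
contact_force: [0.0, 0.1, -0.2]
grip_width: 0.0942
t 21.25 p [ 0.5679 -0.1034  0.123 ] F [ 0.   0.1 -0.2] w 0.0942 q [ 0.34  0.43 -0.35  1.86  0.2   0.94 -1.35]
units tool [1.13 3.08 0.77] yerr [-0.058 -0.017 -0.998] x [ 0.334 -0.942 -0.003]
```

```bash
python3 -m jog '[[0.5,0.2,0.35,0,-1],[0.5,0.5,0.35,0,-1],[0,0.5,0,0,-1],[0,0.5,0,0,-1],[0,0.5,0,0,-1],[0,0.4,0,0,-1],[0,0.2,0,0,-1],[0,0,0,0,-1],[0,0,0,0,-1]]'; python3 goto.py .591 -.1248 .045
```

```text
time_s: 22.15
eef_pos: [0.5887, -0.1194, 0.0453]
tcp_rot: [-0.562, 0.595, -0.421, 0.392]
contact_force: [0.2, -0.4, 0.1]
grip_width: 0.0941
t 22.15 p [ 0.5887 -0.1194  0.0453] F [ 0.2 -0.4  0.1] w 0.0941 q [ 0.33  0.57 -0.32  1.85  0.26  0.82 -1.36]
units tool [0.24 0.01 0.02] yerr [-0.06  -0.016 -0.998] x [ 0.339 -0.941 -0.006]
```

```bash
python3 -m jog '[[0.22,0,0,0,-1],[0,0,0,0,-1],[0,0,0,0,1],[0,0,0,0,1],[0,0,0,0,1],[0,0,0,0,1],[0,0,0,0,1],[0,0,0,0,1],[0,0,0,0,1],[0,0,0,0,1],[0,0,0,0,1],[0,0,0,0,1]]' 40; python3 goto.py .591 -.1248 .045;python3 -m jog '[[0,-0.3,0,0,1],[0,-0.6,0,0,1],[0,-0.8,0,0,1],[0,-0.7,0,0,1],[0,-0.3,0,0,1],[0,0,0,0,1]]'; python3 goto.py .528 -.2775 .125
```

```text
time_s: 23.35
eef_pos: [0.5918, -0.1253, 0.0472]
tcp_rot: [-0.562, 0.595, -0.42, 0.393]
contact_force: [-0.8, -0.8, 0.1]
grip_width: 0.0372
t 23.35 p [ 0.5918 -0.1253  0.0472] F [-0.8 -0.8  0.1] w 0.0372 q [ 0.33  0.57 -0.32  1.84  0.26  0.83 -1.35]
units tool [-0.03  0.09 -0.02] yerr [-0.057 -0.016 -0.998] x [ 0.339 -0.941 -0.004]
time_s: 23.95
eef_pos: [0.5954, -0.1239, 0.1202]
tcp_rot: [-0.562, 0.595, -0.42, 0.393]
contact_force: [0.3, -0.4, -4.3]
grip_width: 0.0374
t 23.95 p [ 0.5954 -0.1239  0.1202] F [ 0.3 -0.4 -4.3] w 0.0374 q [ 0.35  0.48 -0.34  1.79  0.21  0.96 -1.32]
units tool [ 4.87  0.06 -4.62] yerr [-0.058 -0.016 -0.998] x [ 0.339 -0.941 -0.005]
```

```bash
python3 -m jog '[[0.3,0,-0.3,0,1],[0.5,0,-0.5,0,1],[0.5,0,-0.5,0,1],[0.5,0,-0.5,0,1],[0.5,0,-0.5,0,1],[0.5,0,-0.5,0,1],[0.5,0,-0.5,0,1],[0.5,0,-0.5,0,1],[0.5,0,-0.4,0,1],[0.2,0,-0.2,0,1],[0,0,0,0,1],[0,0,0,0,1]]'; python3 goto.py .528 -.2775 .06
```

```text
time_s: 25.15
eef_pos: [0.5136, -0.2849, 0.1191]
tcp_rot: [-0.557, 0.595, -0.427, 0.391]
contact_force: [0.8, 0.6, -3.7]
grip_width: 0.0371
t 25.15 p [ 0.5136 -0.2849  0.1191] F [ 0.8  0.6 -3.7] w 0.0371 q [ 0.6   0.45 -0.3   1.84  0.2   0.94 -1.03]
units tool [-0.06  2.31  0.81] yerr [-0.072 -0.014 -0.997] x [ 0.33  -0.944 -0.011]
```

```bash
python3 -m jog '[[0,0.2,0.4,0,1],[-0.05,0.4,0.35,0,1],[0,0.5,0,0,1],[0,0.5,0,0,1],[0,0.3,0,0,1],[0,0.15,0,0,1],[0,0,0,0,1],[0,0,0,0,1]]'; python3 goto.py .528 -.2775 .053
```

```text
time_s: 25.95
eef_pos: [0.5289, -0.2738, 0.06]
tcp_rot: [-0.559, 0.596, -0.426, 0.388]
contact_force: [0.3, -0.6, -3.5]
grip_width: 0.0374
t 25.95 p [ 0.5289 -0.2738  0.06  ] F [ 0.3 -0.6 -3.5] w 0.0374 q [ 0.57  0.54 -0.28  1.86  0.24  0.85 -1.08]
units tool [ 0.13  0.28 -0.06] yerr [-0.074 -0.012 -0.997] x [ 0.335 -0.942 -0.014]
```

```bash
python3 -m jog '[[0.1,0.1,0,0,1],[0,0.05,0,0,1],[0,0,0,0,1]]';python3 -m jog '[[0,0.05,0,0,1],[0,0,0,0,1]]';python3 -m jog '[[0,0.04,0,0,1]]'
```

```text
time_s: 26.25
eef_pos: [0.53, -0.2771, 0.057]
tcp_rot: [-0.559, 0.596, -0.426, 0.389]
contact_force: [0.6, 0.2, -3.1]
grip_width: 0.0373
time_s: 26.45
eef_pos: [0.53, -0.2773, 0.056]
tcp_rot: [-0.559, 0.596, -0.426, 0.39]
contact_force: [0.3, 0.4, -2.6]
grip_width: 0.0375
time_s: 26.55
eef_pos: [0.5301, -0.2774, 0.0552]
tcp_rot: [-0.559, 0.596, -0.426, 0.39]
contact_force: [0.0, 0.5, -3.1]
grip_width: 0.0377
```

```bash
python3 -m jog '[[0,0.04,0,0,1]]';python3 -m jog '[[0,0.04,0,0,1]]';python3 -m jog '[[0,0.03,0,0,1]]'
```

```text
time_s: 26.65
eef_pos: [0.53, -0.2773, 0.0541]
tcp_rot: [-0.559, 0.596, -0.426, 0.39]
contact_force: [0.9, 0.6, -4.1]
grip_width: 0.0377
time_s: 26.75
eef_pos: [0.53, -0.2774, 0.0533]
tcp_rot: [-0.559, 0.596, -0.426, 0.39]
contact_force: [-5.0, 2.7, 18.1]
grip_width: 0.0377
time_s: 26.85
eef_pos: [0.53, -0.2774, 0.0533]
tcp_rot: [-0.559, 0.596, -0.426, 0.39]
contact_force: [-6.2, 2.9, 20.3]
grip_width: 0.0376
```

```bash
python3 -m jog '[[0,0.02,0,0,0.1],[0,0,0,0,0],[0,0,0,0,-0.3],[0,0,0,0,-0.5],[0,0,0,0,-0.5],[0,-0.3,0,0,-0.5],[0,-0.6,0,0,-0.5],[0,-0.9,0,0,-0.5],[0,-0.9,0,0,-0.5],[0,-0.5,0,0,-0.5],[0,0,0,0,-0.5]]'; python3 goto.py .4421 .0744 .13; python3 - <<'E'
from snap import *
c=snap('wrist','w3')
E
```

```text
time_s: 27.95
eef_pos: [0.5373, -0.2762, 0.1405]
tcp_rot: [-0.559, 0.596, -0.425, 0.391]
contact_force: [-0.9, -0.1, -0.2]
grip_width: 0.0707
t 27.95 p [ 0.5373 -0.2762  0.1405] F [-0.9 -0.1 -0.2] w 0.0707 q [ 0.58  0.45 -0.3   1.79  0.2   0.99 -1.04]
units tool [-14.49   0.47   1.13] yerr [-0.069 -0.015 -0.998] x [ 0.334 -0.942 -0.009]
```

View pics/w3.png

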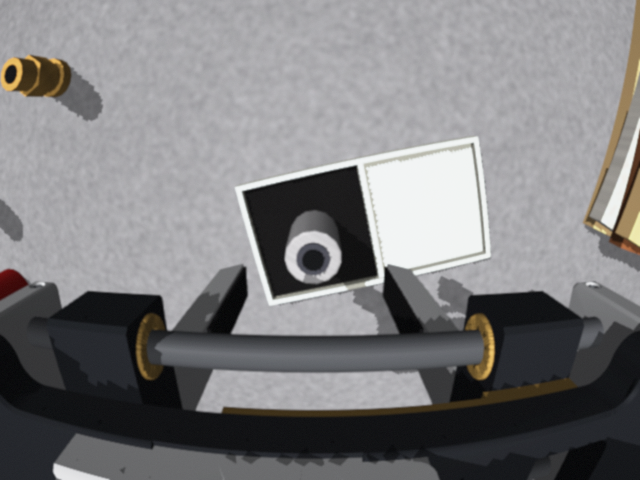

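```bash
python3 -m jog '[[-0.3,0,0,0,-1],[-0.5,0,0,0,-1],[-0.5,0,0,0,-1],[-0.5,0,0.1,0,-1],[-0.5,0,0.1,0,-1],[-0.5,0,0.1,0,-1],[-0.5,0,0.1,0,-1],[-0.5,0,0.1,0,-1],[-0.5,0,0.1,0,-1],[-0.5,0,0.1,0,-1],[-0.5,0,0.1,0,-1],[-0.5,0,0.1,0,-1],[-0.5,0,0.1,0,-1],[-0.5,0,0.1,0,-1]]'; python3 goto.py .4421 .0744 .13
```

```text
time_s: 29.4
eef_pos: [0.5009, -0.0909, 0.1364]
tcp_rot: [-0.559, 0.596, -0.426, 0.389]
contact_force: [-0.8, -0.1, 0.0]
grip_width: 0.0935
t 29.4 p [ 0.5009 -0.0909  0.1364] F [-0.8 -0.1  0. ] w 0.0935 q [ 0.37  0.33 -0.39  1.99  0.17  0.93 -1.34]
units tool [-7.01  0.35  0.02] yerr [-0.074 -0.012 -0.997] x [ 0.335 -0.942 -0.013]
```

```bash
python3 -m jog '[[-0.5,0,0,0,-1],[-0.5,0,0,0,-1],[-0.5,0,0,0,-1],[-0.5,0,0,0,-1],[-0.5,0,0,0,-1],[-0.5,0,0,0,-1],[-0.5,0,0,0,-1],[-0.5,0,0,0,-1],[-0.5,0,0,0,-1],[-0.5,0,0,0,-1],[-0.5,0,0,0,-1],[-0.5,0,0,0,-1],[-0.3,0,0,0,-1],[0,0,0,0,-1],[0,0,0,0,-1]]'; python3 goto.py .4423 .0744 .045
```

```text
time_s: 30.9
eef_pos: [0.4429, 0.0725, 0.1389]
tcp_rot: [-0.559, 0.596, -0.425, 0.388]
contact_force: [-0.5, 0.7, 0.0]
grip_width: 0.0938
t 30.9 p [0.4429 0.0725 0.1389] F [-0.5  0.7  0. ] w 0.0938 q [ 0.15  0.25 -0.5   2.11  0.14  0.89 -1.66]
units tool [-0.03  3.74  0.28] yerr [-0.074 -0.013 -0.997] x [ 0.337 -0.941 -0.013]
```

```bash
python3 -m jog '[[0,0.2,0.2,0,-1],[0,0.5,0.1,0,-1],[0,0.5,0,0,-1],[0,0.5,0,0,-1],[0,0.5,0,0,-1],[0,0.5,0,0,-1],[0,0.4,0,0,-1],[0,0.2,0,0,-1],[0,0,0,0,-1],[0,0,0,0,-1]]'; python3 goto.py .4423 .0744 .045
```

```text
time_s: 31.9
eef_pos: [0.4431, 0.0724, 0.0468]
tcp_rot: [-0.558, 0.597, -0.427, 0.388]
contact_force: [0.5, -0.5, -0.0]
grip_width: 0.0935
t 31.9 p [0.4431 0.0724 0.0468] F [ 0.5 -0.5 -0. ] w 0.0935 q [ 0.09  0.4  -0.46  2.17  0.25  0.7  -1.77]
units tool [-0.09  0.07  0.  ] yerr [-0.077 -0.013 -0.997] x [ 0.335 -0.942 -0.014]
```

```bash
python3 -m jog '[[-0.09,0,0,0,-1],[0,0,0,0,-1],[0,0,0,0,1],[0,0,0,0,1],[0,0,0,0,1],[0,0,0,0,1],[0,0,0,0,1],[0,0,0,0,1],[0,0,0,0,1],[0,0,0,0,1],[0,0,0,0,1],[0,0,0,0,1],[0,0,0,0,1],[0,0,0,0,1]]' 20; python3 goto.py .4423 .0744 .045;python3 -m jog '[[0,-0.3,0,0,1],[0,-0.6,0,0,1],[0,-0.8,0,0,1],[0,-0.8,0,0,1],[0,-0.6,0,0,1],[0,-0.3,0,0,1],[0,0,0,0,1]]'; python3 goto.py .5795 -.3585 .13
```

```text
time_s: 33.3
eef_pos: [0.4436, 0.0748, 0.0485]
tcp_rot: [-0.559, 0.596, -0.426, 0.389]
contact_force: [0.0, -0.4, 1.0]
grip_width: 0.0315
t 33.3 p [0.4436 0.0748 0.0485] F [ 0.  -0.4  1. ] w 0.0315 q [ 0.09  0.4  -0.46  2.17  0.25  0.7  -1.77]
units tool [-0.    0.14 -0.04] yerr [-0.074 -0.013 -0.997] x [ 0.334 -0.942 -0.013]
time_s: 34.0
eef_pos: [0.4492, 0.0763, 0.1381]
tcp_rot: [-0.559, 0.596, -0.427, 0.388]
contact_force: [-0.8, -0.6, -1.5]
grip_width: 0.0316
t 34.0 p [0.4492 0.0763 0.1381] F [-0.8 -0.6 -1.5] w 0.0316 q [ 0.14  0.26 -0.5   2.09  0.14  0.9  -1.67]
units tool [18.13  0.14 -0.91] yerr [-0.075 -0.012 -0.997] x [ 0.335 -0.942 -0.014]
```

```bash
python3 -m jog '[[0.3,-0.05,0,0,1],[0.5,-0.05,0,0,1],[0.5,0,0,0,1],[0.5,0,0,0,1],[0.5,0,0,0,1],[0.5,0,0,0,1],[0.5,0,0,0,1],[0.5,0,0,0,1],[0.5,0,0,0,1],[0.5,0,0,0,1],[0.5,0,0,0,1],[0.5,0,-0.1,0,1],[0.5,0,-0.1,0,1],[0.5,0,-0.1,0,1],[0.5,0,-0.1,0,1],[0.5,0,-0.1,0,1],[0.5,0,-0.1,0,1],[0.5,0,-0.1,0,1],[0.5,0,0,0,1],[0.5,0,0,0,1]]'; python3 goto.py .5795 -.3585 .135
```

```text
time_s: 36.0
eef_pos: [0.5187, -0.1826, 0.1358]
tcp_rot: [-0.557, 0.597, -0.428, 0.387]
contact_force: [0.2, -0.5, -0.7]
grip_width: 0.0315
t 36.0 p [ 0.5187 -0.1826  0.1358] F [ 0.2 -0.5 -0.7] w 0.0315 q [ 0.48  0.39 -0.35  1.9   0.19  0.96 -1.19]
units tool [ 7.45 -0.07 -0.07] yerr [-0.08  -0.013 -0.997] x [ 0.335 -0.942 -0.015]
```

```bash
python3 -m jog '[[0.5,-0.05,0,0,1],[0.5,0,0,0,1],[0.5,0,0,0,1],[0.5,0,0,0,1],[0.5,0,0,0,1],[0.5,0,0,0,1],[0.5,0,0,0,1],[0.5,0,0,0,1],[0.5,0,0,0,1],[0.5,0,0,0,1],[0.5,0,0,0,1],[0.5,0,0,0,1],[0.5,0,0,0,1],[0.4,0,0,0,1],[0.2,0,0,0,1],[0,0,0,0,1],[0,0,0,0,1]]'; python3 goto.py .5795 -.3585 .06
```

```text
time_s: 37.7
eef_pos: [0.5838, -0.3663, 0.1332]
tcp_rot: [-0.557, 0.597, -0.428, 0.387]
contact_force: [0.3, 0.2, -1.9]
grip_width: 0.0321
t 37.7 p [ 0.5838 -0.3663  0.1332] F [ 0.3  0.2 -1.9] w 0.0321 q [ 0.63  0.58 -0.27  1.58  0.22  1.07 -0.94]
units tool [-0.31  2.93  0.18] yerr [-0.08  -0.012 -0.997] x [ 0.334 -0.943 -0.016]
```

```bash
python3 -m jog '[[-0.15,0.2,0.1,0,1],[-0.15,0.4,0.1,0,1],[0,0.5,0,0,1],[0,0.5,0,0,1],[0,0.5,0,0,1],[0,0.4,0,0,1],[0,0.2,0,0,1],[0,0,0,0,1],[0,0,0,0,1]]'; python3 goto.py .5795 -.3585 .0525
```

```text
time_s: 38.6
eef_pos: [0.5793, -0.3552, 0.058]
tcp_rot: [-0.558, 0.597, -0.429, 0.385]
contact_force: [-0.5, -0.7, -1.7]
grip_width: 0.0317
t 38.6 p [ 0.5793 -0.3552  0.058 ] F [-0.5 -0.7 -1.7] w 0.0317 q [ 0.62  0.65 -0.26  1.65  0.25  0.95 -0.98]
units tool [ 0.13  0.22 -0.02] yerr [-0.083 -0.01  -0.997] x [ 0.336 -0.942 -0.018]
```

```bash
python3 -m jog '[[0.1,0.1,0,0,1],[0,0,0,0,1]]';python3 -m jog '[[0,0.04,0,0,1]]';python3 -m jog '[[0,0.04,0,0,1]]';python3 -m jog '[[0,0.04,0,0,1]]'
```

```text
time_s: 38.8
eef_pos: [0.5805, -0.3582, 0.0562]
tcp_rot: [-0.558, 0.597, -0.428, 0.386]
contact_force: [-0.5, 0.2, -0.9]
grip_width: 0.0317
time_s: 38.9
eef_pos: [0.5807, -0.3585, 0.0556]
tcp_rot: [-0.558, 0.597, -0.428, 0.386]
contact_force: [0.4, 0.2, -0.8]
grip_width: 0.0316
time_s: 39.0
eef_pos: [0.5808, -0.3585, 0.0548]
tcp_rot: [-0.558, 0.597, -0.428, 0.386]
contact_force: [-0.5, 1.0, -1.3]
grip_width: 0.0314
time_s: 39.1
eef_pos: [0.5808, -0.3586, 0.0539]
tcp_rot: [-0.558, 0.597, -0.428, 0.386]
contact_force: [0.1, 0.2, -1.7]
grip_width: 0.0313
```

```bash
python3 -m jog '[[0,0.04,0,0,1]]';python3 -m jog '[[0,0.03,0,0,1]]'
```

```text
time_s: 39.2
eef_pos: [0.5808, -0.3586, 0.053]
tcp_rot: [-0.558, 0.597, -0.428, 0.386]
contact_force: [-0.1, -1.2, -1.9]
grip_width: 0.0317
time_s: 39.3
eef_pos: [0.5808, -0.3586, 0.0526]
tcp_rot: [-0.558, 0.597, -0.428, 0.386]
contact_force: [-4.2, 2.0, 10.9]
grip_width: 0.0315
```

Contact: release slowly and rise.

```bash
python3 -m jog '[[0,0.02,0,0,0.2],[0,0,0,0,0],[0,0,0,0,-0.3],[0,0,0,0,-0.5],[0,0,0,0,-0.5],[0,-0.3,0,0,-0.5],[0,-0.6,0,0,-0.5],[0,-0.9,0,0,-0.5],[0,-0.9,0,0,-0.5],[0,-0.9,0,0,-0.5],[0,-0.9,0,0,-0.5],[0,-0.5,0,0,-0.5],[0,0,0,0,-0.5]]'; python3 - <<'E'
from snap import *
c=snap('wrist','w4');snap('top','top4');snap('scene','scene4')
E
```

```text
time_s: 40.6
eef_pos: [0.5924, -0.3568, 0.1892]
tcp_rot: [-0.558, 0.597, -0.426, 0.388]
contact_force: [0.4, -0.3, -0.6]
grip_width: 0.0705
```

View pics/w4.png

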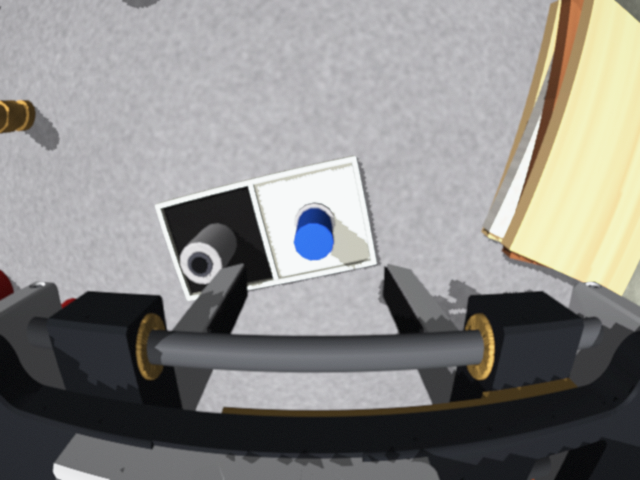

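View pics/scene4.png

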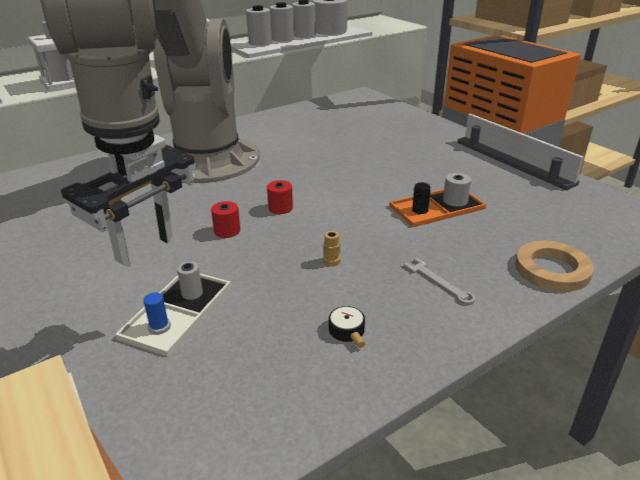

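```bash
python3 - <<'E'
from meas import *
tops(np.load('pics/top4.npz'),.05,.08)
E
```

```text
px [133. 239.] n 673 mean [0.5636 0.3678 0.0642] circ 0.5651 0.3698 r 0.0298 col [128. 126. 129.]
px [316. 233.] n 152 mean [ 0.5868 -0.0038  0.0625] circ 0.5877 -0.0043 r 0.014 col [128. 101.  49.]
px [489. 242.] n 225 mean [ 0.577  -0.3559  0.0651] circ 0.5779 -0.358 r 0.0164 col [ 34.  77. 160.]
px [179. 249.] n 273 mean [0.5455 0.2732 0.0652] circ 0.5465 0.2745 r 0.0187 col [33. 27. 24.]
px [450. 265.] n 301 mean [ 0.5274 -0.2747  0.065 ] circ 0.5284 -0.2768 r 0.0194 col [105. 104. 107.]
px [375. 346.] n 704 mean [ 0.3638 -0.1235  0.0595] circ 0.364 -0.1238 r 0.029 col [159.  33.  33.]
px [299. 353.] n 704 mean [0.3466 0.0226 0.0594] circ 0.3466 0.0228 r 0.0289 col [161.  35.  35.]
```

All four parts stand centred in the correct halves, and the bystanders and red rollers have not moved. I'm handing in.

```bash
python3 -c "
from station import robot
print(robot.sign_off())"
```

```text
the job is handed in; nothing more can be done
None
```

Both kits are made up and handed in at about 41 s. The large roller (rubber pad) and black handle (bare half) are in the orange tray. The small roller (pad) and blue stop (bare half) are in the white tray.

**Final checks:** All four parts stand upright, each within about 2 mm of the centre of its half by the top camera. The gripper is open and clear. The coupling and red look-alikes measure where they started. The gauge and spanner look unmoved in the last picture, but I didn't measure them again.

**What went less well:**
- **Large roller:** It was pressed onto its pad with a brief 58 N at the wrist, under the 120 N limit, and slid a few millimetres in the grip. I eased it down again, which gave a second reading of 47 N, then let go at contact. The other three peaked at about 11 to 29 N when set down.
- **Tool tilt:** The gripper drifted to about 5° off vertical over the long moves, and I couldn't correct it with the moves available. It changed by 1.5° or less between gripping and placing each part.

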